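# Set the flower dryer to three dots and start it

### The job

On the round flower dryer, push the tab of the programme dial round with your fingertips, without taking the tab between them, until it clicks in pointing at the mark with three dots; only then press the start button in front of the dial fully in and let it spring back. Leave the dryer's head seated where it is on its trays and do not disturb the jar of dried flowers, the ribbon spool or the cone of twine around it.

Things in the scene. Friction and masses are not known exactly. Their poses are not given: they have to be found in the camera images.
- head: Round white plastic power head of a stackable dryer, 336 mm wide, 1.3 kg, resting loose on white trays 124 mm high, located by a 10 mm skirt. Origin: centre of its underside, on the dial's axis; z up, its -x points to the front (start button). Mid housing: 86 mm radius, flat top (the panel) 58 mm above the origin; round it a sloping dome, 40 mm high at 98 mm radius, 14 mm at the rim.
- dial_axis (a point): Where the dial's vertical axis meets the panel, 58 mm above the head's origin; axes as the head's. Round it on the panel, at 69 mm radius, are six marks of flat black dots, 60 degrees apart: one dot at the back (head +x), then clockwise from above two, three, four (at the front), five and six dots.
- dial (a joint): Angle of the dial, rad, growing clockwise from above, without end stops: 0 points the tab at one dot, pi/3 at two, 2 pi/3 at three dots, and so on; values 2 pi apart are the same setting. A spring detent holds each setting and draws the dial into the nearer one from up to 30 degrees off; about 2 to 4 N on the tab steps it over.
- tab (a point): Middle of the dial's tab, 37 mm from the axis, 15 mm above the panel; x points out from the axis, y across the tab, z up. The dial is a grey disc of 46 mm radius, 6 mm thick, lying on the panel; its one tab is an upright plate on the disc, 9 mm thick, from 23 to 51 mm from the axis, its top 28 mm above the panel. The tab points at the chosen mark.
- mark3 (a point): Centre of the three-dot mark on the panel, 69 mm from the dial's axis, 120 degrees clockwise (seen from above) from the head's +x.
- start (a joint): Start button, m pressed in: 0 out, 0.006 fully in. It springs back; fully in takes about 5 N. Pressed counts from 0.0045.
- start_top (a point): Centre of the top of the round white start button, 26 mm in diameter, in a grey collar 42 mm across, on a pod at the front of the head 118 mm from the dial's axis. Its top is 63 mm above the head's origin (5 mm above the panel) and 6 mm proud of its collar. Moves down with the button.
- head_front (a point): Point on the front rim of the head, 160 mm in front of the dial's axis and 14 mm above the head's origin.
- flower_jar: Bystander: glass jar 64 mm in diameter, 98 mm high, with dried flowers up to about 190 mm high; origin at the centre of its foot, z up.
- ribbon_spool: Bystander: ribbon spool lying flat, 72 mm in diameter, 32 mm high; origin at the centre of its underside, z up.
- twine_cone: Bystander: cone of twine 72 mm in diameter at the foot, 90 mm high; origin at the centre of its foot, z up.

How it is judged (in metres and radians):
On the way, in this order (a step that is already met when the one before it is completed fails the run):
1. the tab points at the three-dot mark ((value of joint dial between 1.8944 and 2.2944 rad or value of joint dial between 8.1776 and 8.5776 rad or value of joint dial between -4.3888 and -3.9888 rad)), for 0.2 s.
2. the start button is pressed in (value of joint start above 0.0045 m), for 0.05 s.
At the end, for the whole second after the job is handed in: The tab rests at the three-dot mark (within 0.2 rad); start was pressed at least 4.5 mm with it there and is out again (within 1.5 mm); the head has moved under 12 mm, its front rim under 15 mm; jar, spool and cone have moved under 20 mm and stand upright ((value of joint dial between 1.8944 and 2.2944 rad or value of joint dial between 8.1776 and 8.5776 rad or value of joint dial between -4.3888 and -3.9888 rad) and velocity of joint dial between -0.1 and 0.1 rad/s and value of joint start below 0.0015 m and distance of head from where it was at the start of the episode below 0.012 m and distance of head_front from where it was at the start of the episode below 0.015 m and linear speed of head below 0.02 m/s and distance of each of flower_jar, ribbon_spool, twine_cone from where it was at the start of the episode below 0.02 m and angle between each of flower_jar, ribbon_spool, twine_cone's own z axis and vertical below 0.3 rad); the robot touches nothing.
It fails at once if the start button is pressed while the tab is not at the three-dot mark (value of joint start above 0.003 m and not (value of joint dial between 1.8944 and 2.2944 rad or value of joint dial between 8.1776 and 8.5776 rad or value of joint dial between -4.3888 and -3.9888 rad)).
It fails at once if the tab is taken between the fingers instead of pushed (x of the grasp point in the frame of tab between -0.018 and 0.018 m and y of the grasp point in the frame of tab between -0.006 and 0.006 m and z of the grasp point in the frame of tab between -0.03 and 0.022 m).
It fails at once if the head is lifted, shoved or turned on its trays (distance of head from where it was at the start of the episode above 0.012 m or distance of head_front from where it was at the start of the episode above 0.015 m or angle between head's own z axis and vertical above 0.08 rad).
It fails at once if the jar, the spool or the cone is moved, lifted or tipped (distance of any of flower_jar, ribbon_spool, twine_cone from where it was at the start of the episode above 0.02 m or angle between any of flower_jar, ribbon_spool, twine_cone's own z axis and vertical above 0.3 rad).
It also fails if it takes over 51 s, if anything falls off the work surface, if the arm or the gripper's body presses on something with over 40 N, if the wrist force passes 120 N, or if a joint passes its speed limit or range.

### The arm

A 6-joint arm with a two-finger parallel gripper is mounted at the origin on the work surface. World frame = base frame: x ahead of the robot, y to its left, z up, the work surface at z = 0. Lengths are in mm, angles in rad, forces in N, time in s.
With the tool pointing down it reaches from about 325 to 875 mm from the base axis. Payload 4.4 kg.
Tool frame: the origin (TCP) lies on the centre line of the jaws, within the pads' length; the fingertips stand ahead of it and the grasp point (between the pads) lies 6 mm ahead of it (ctrl.tcp_to_tips is the z of the fingertips in the tool frame, in mm); z points along the fingers, y is the direction in which the jaws open and shut (so a half turn about z gives the same grasp; the last joint's range is limited). The gripper opens to 85 mm and grips with 20 to 120 N. Pads are 22 mm wide; open, the fingers measure 114 mm over their backs; the gripper's body (76 mm by 85 mm) begins 54 mm behind the grasp point. The pads swing forward as they close: fully open they stand 13 mm farther back than shut.
Start: joints at [0.957, 0.207, 1.542, -0, 1.393, -0.15], TCP at [257.236, 514.254, 256.282] pointing down, gripper open.
Joint ranges: [-2.73, 2.73], [-0.86, 2.22], [0.23, 2.46], [-1.11, 4.25], [0.08, 2.63], [-2.82, 2.82]. Speed limits (rad/s): [2.79, 2.79, 3.14, 3.14, 3.14, 3.14].

### API

Orientations are given as a 3x3 rotation matrix whose columns are the frame's x, y, z axes.
In Python, from plant import ctrl, sensors, optics gives the robot as it stands. Calls block until the motion is done:
- ctrl.move_ptp(position, orientation): joint-space move of the TCP to a pose.
- ctrl.move_l(position, rot=None, vel=150, threshold=None): straight line of the TCP; rot=None keeps the orientation; vel is the mean speed in mm/s. With threshold (N) it stops when the force on the tool has changed by that much, and returns True; else False.
- ctrl.set_joints(angles): joint-space move.
- ctrl.gripper_to(opening, force=None): finger opening in mm; force is the grip in N (None keeps the last); returns when the fingers have stopped.
- ctrl.hold(seconds).
- ctrl.solve_ik(position, orientation): joint angles nearest the present ones, or None.
- sensors.read_state(): the state.
- optics.grab_frame(name): name is "scene" or "top"; returns (picture, depth): 400x640x3 uint8, red, green, blue; 400x640 float32, mm along the optical axis (not along the pixel's ray), 0 where there is no reading.
- optics.camera_params(name): a dict with "mtx" (3x3 intrinsics, pixels), "R" (3x3) and "t" (3): a world point X has camera coordinates R X + t. Camera axes: x right, y down, z forward; pixel columns grow to the right and rows downward; lengths in mm; the calibration is good to about 2 mm. A picture is of the moment at which its call begins. camera_params takes no time and is no camera call.
A pose or a line that the arm cannot do raises ctrl.MotionError and nothing moves.
- ctrl.finish_job(): hands the job in, once; it reports no verdict.
The state is a dict: "t": time; "q": joint angles; "qvel": joint speeds; "tau": joint torques, N m; "eef_pos": TCP position; "eef_rot": TCP orientation; "force": force on the tool from outside, world axes, zero at the start; "wrist_torque": the same for the moment, N m; "grip_width": finger opening in mm.
Only numpy, scipy, OpenCV 4.12 (cv2) and the standard library are available. Lean on these libraries where they do the work, as an engineer would, in place of code of your own. Each camera call takes 0.05 s, during which the arm holds its last target.

## Working session

There is one attempt and no reset: what is moved stays moved. The work goes in short steps, each a Python script; the robot and the scene stay as the last script left them, time stands still between calls to the robot, and variables do not carry over. Pictures are saved under pics/ and viewed, and the job is handed in when it is done.

```bash
mkdir -p pics; ls; python3 - <<'E'
from plant import ctrl,sensors,optics
import cv2,numpy as np
for n in ["scene","top"]:
    im,d=optics.grab_frame(n); cv2.imwrite(f"pics/{n}0.png",im[:,:,::-1]); np.savez(f"{n}0.npz",im=im,d=d)
    p=optics.camera_params(n); print(n,np.round(p["mtx"],1).tolist(),np.round(p["R"],3).tolist(),np.round(p["t"],1))
s=sensors.read_state(); print(s["t"],s["eef_pos"],s["eef_rot"],s["grip_width"],ctrl.tcp_to_tips)
E
```

```text
pics
scene [[404.0, 0.0, 319.5], [0.0, 404.0, 194.9], [0.0, 0.0, 1.0]] [[0.871, 0.491, 0.014], [0.401, -0.693, -0.599], [-0.284, 0.527, -0.801]] [-546.1 -124.8 1165. ]
top [[475.4, 0.0, 319.6], [0.0, 475.4, 200.8], [0.0, 0.0, 1.0]] [[0.025, -1.0, 0.018], [-0.996, -0.027, -0.09], [0.09, -0.015, -0.996]] [  47.2  618.  1188.1]
0.1 [256.85426669 513.72543923 255.21541838] [[-8.94372351e-01  4.47321695e-01 -1.18238510e-03]
 [ 4.47323162e-01  8.94370766e-01 -1.70924336e-03]
 [ 2.92909033e-04 -2.05760824e-03 -9.99997840e-01]] 85.12321043185804 25.0
```

View pics/scene0.png

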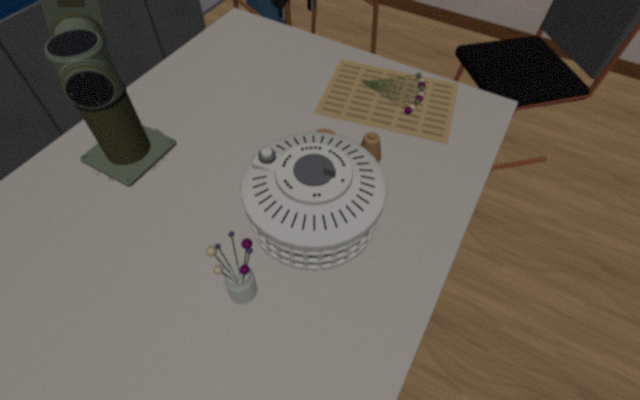

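View pics/top0.png

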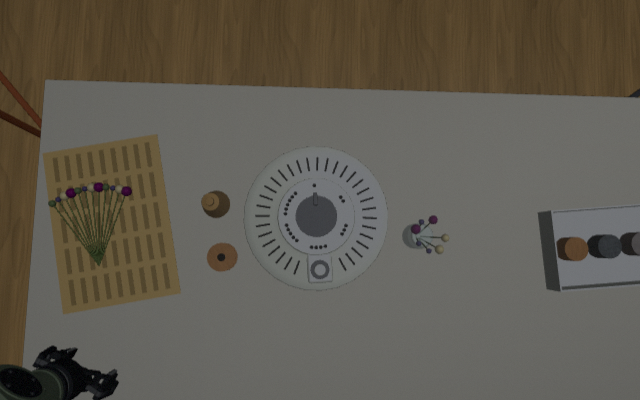

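```bash
cat > h.py <<'E'
import numpy as np,cv2
from plant import ctrl,sensors,optics
def ray(n,u,v,z):
    p=optics.camera_params(n);K,R,t=p["mtx"],np.array(p["R"]),np.array(p["t"])
    c=-R.T@t; d=R.T@np.linalg.solve(K,[u,v,1.]); return c+d*(z-c[2])/d[2]
def proj(n,X):
    p=optics.camera_params(n);q=p["mtx"]@(np.array(p["R"])@np.array(X,float)+p["t"]);return q[:2]/q[2]
def crop(n,im,u0,v0,u1,v1,s,name):
    c=cv2.resize(im[v0:v1,u0:u1,::-1],None,fx=s,fy=s,interpolation=cv2.INTER_CUBIC)
    c=np.clip(c.astype(float)*1.6,0,255).astype(np.uint8)
    cv2.imwrite(f"pics/{name}.png",c)
E
python3 - <<'E'
from h import *
a=np.load("top0.npz");im=a["im"];d=a["d"]
crop("top",im,236,140,396,295,5 if 0 else 3.8,"topz")
a2=np.load("scene0.npz");crop("scene",a2["im"],235,120,395,270,4,"scenez")
for u,v in[(316,217),(315,200),(316,260),(320,270),(280,160)]:
    print(u,v,d[v,u])
E
```

```text
316 217 1049.2078
315 200 1029.7491
316 260 1052.0703
320 270 1038.125
280 160 1101.607
```

View pics/topz.png

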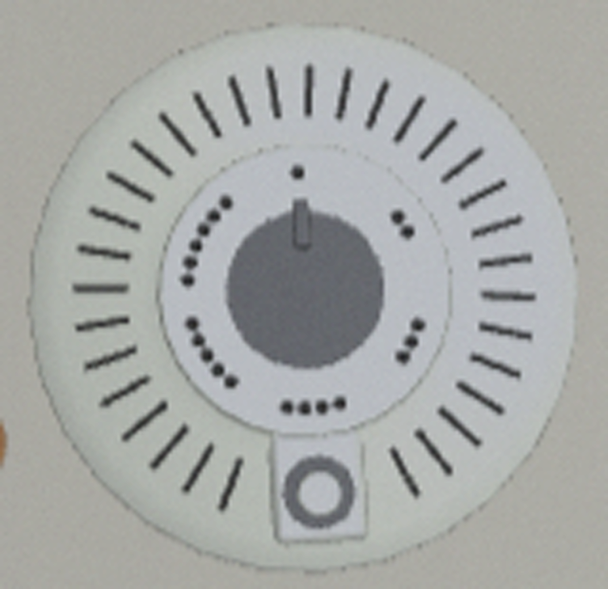

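View pics/scenez.png

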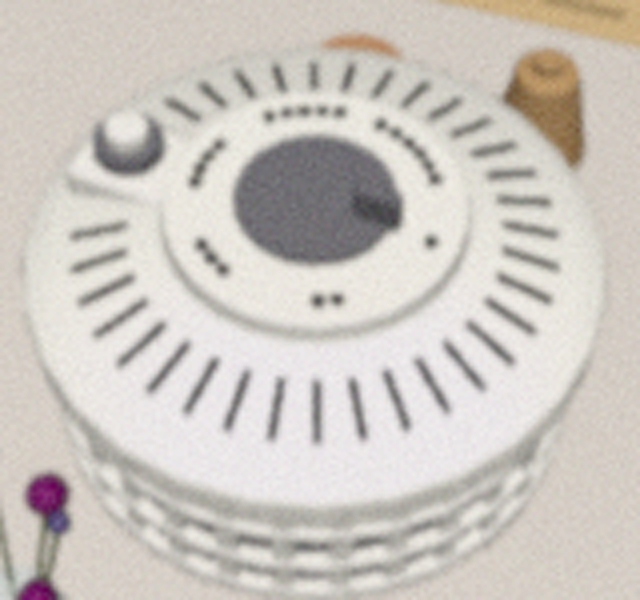

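```bash
python3 - <<'E'
from h import *
from scipy.optimize import least_squares
a=np.load("top0.npz");im=a["im"];d=a["d"]
p=optics.camera_params("top");K,R,t=p["mtx"],np.array(p["R"]),np.array(p["t"])
def pt(u,v,rad=3):
    w=d[int(v)-rad:int(v)+rad+1,int(u)-rad:int(u)+rad+1];z=np.median(w[w>0])
    return R.T@(np.linalg.solve(K,[u,v,1.])*z-t)
for n,u,v in [("dial",316,222),("panel",330,190),("tabtop",315,199),("btn",320,269),("cone",212,202),("spool",225,252),("table",450,300)]:
    print(n,np.round(pt(u,v,1),1))
g=cv2.cvtColor(im,cv2.COLOR_RGB2GRAY)
big=cv2.resize(g[140:295,236:396],None,fx=4,fy=4,interpolation=cv2.INTER_CUBIC)
def full(x,y): return (x+.5)/4-.5+236,(y+.5)/4-.5+140
m=(big<85).astype(np.uint8); 
n,l,st,ce=cv2.connectedComponentsWithStats(m)
dots=[]
for i in range(1,n):
    u,v=full(*ce[i]);X=ray("top",u,v,182);
    if st[i,4]>20: print(np.round([u,v],1),st[i,4],st[i,2:4],np.round(X[:2],1))
# tie: manual
E
```

```text
dial [554.9  72.4 187.8]
panel [627.4  43.  182.9]
tabtop [603.7  76.1 210.3]
btn [452.4  61.1 191. ]
cone [601.2 323.9  89.7]
spool [480.7 297.6  33. ]
table [ 371.6 -279.4    1.4]
[316.7 163.4] 462 [10 55] [686.7  74.1]
[307.6 164.1] 439 [16 54] [684.6  94.7]
[326.  164.4] 433 [17 54] [685.2  53.2]
[298.6 166.2] 447 [23 53] [679.4 114.7]
[334.9 167.1] 446 [25 52] [679.5  33.2]
[290.1 169.8] 434 [29 48] [670.6 133.5]
[343.2 171.1] 445 [34 48] [671.1  14.3]
[282.2 174.9] 457 [40 47] [658.7 150.7]
[350.9 176.3] 439 [40 43] [659.8  -3.2]
[275.4 181.2] 440 [44 38] [643.9 165.3]
[357.3 183. ] 420 [44 36] [644.9 -17.8]
[313.8 184.9] 173 [14 15] [637.9  79.4]
[269.9 188.8] 470 [51 32] [626.6 177. ]
[362.4 190.7] 435 [50 32] [627.8 -29.6]
[295.  192.9] 171 [14 15] [618.9 120.9]
[315.9 215.6] 21560 [166 178] [569.4  73. ]
[265.7 197.1] 478 [54 25] [607.8 185.9]
[290.4 198.2] 362 [26 30] [606.7 130.8]
[341.4 198.6] 361 [25 31] [608.9  17. ]
[366.3 199.2] 431 [53 23] [609.1 -38.6]
[287.1 204.2] 164 [14 15] [593.2 137.7]
[262.9 206. ] 501 [57 18] [587.7 191.3]
[368.7 208.2] 442 [55 15] [589.1 -
[... 539 characters left out ...]
[53 34] [507.  176.4]
[296.3 240. ] 176 [15 14] [514.3 115. ]
[361.9 244.2] 473 [51 35] [508.6 -30.6]
[324.9 245.7] 165 [16 15] [503.3  51.4]
[311.1 246.7] 170 [15 16] [500.2  81.8]
[320.3 246.7] 182 [15 16] [500.8  61.5]
[273.7 250.3] 528 [49 43] [490.2 164.1]
[315.7 247. ] 185 [16 15] [500.   71.7]
[356.3 251.8] 472 [46 42] [491.7 -18.5]
[236.2 256.3] 211 [ 7 44] [475.2 246. ]
[280.1 257.2] 500 [41 49] [475.5 149.4]
[349.7 258.5] 482 [39 49] [476.6  -4. ]
[287.7 262.9] 496 [34 53] [463.5 132.4]
[342.  263.9] 475 [32 53] [464.3  12.6]
[319.2 268.9] 2758 [76 76] [452.   62.6]
[296.2 267.1] 503 [26 57] [454.8 113.3]
[307.2 266.4] 64 [ 3 27] [457.   89.2]
[308.2 279.5] 32 [ 3 14] [428.6  86.3]
```

```bash
cat >> h.py <<'E'
C=np.array([569.5,73.0]);TH0=np.arctan2(6.4,68.4);ZP=182.5
def pose(phi,off,tip,r=37):
    th=TH0-phi; er=np.array([np.cos(th),np.sin(th),0]); cw=np.array([np.sin(th),-np.cos(th),0])
    y=er; z=np.array([0,0,-1.]); x=np.cross(y,z)
    P=np.r_[C,0]+r*er-off*cw; P[2]=ZP+tip+25
    return P,np.c_[x,y,z]
E
python3 - <<'E'
from h import *
ctrl.gripper_to(0)
P,R=pose(0,30,85)
s=sensors.read_state()
for ph in (0,60,105):
    p,r=pose(np.radians(ph),15.5,13); print(np.round(ctrl.solve_ik(p,r),2))
e=s["eef_pos"]; ctrl.move_l([e[0],e[1],300])
ctrl.move_ptp(P,R)
s=sensors.read_state();print(s["t"],s["eef_pos"],P,s["grip_width"],s["force"])
P,R=pose(0,30,45); ctrl.move_l(P,vel=80)
im,d=optics.grab_frame("top");crop("top",im,200,120,440,300,3,"t1")
im,d=optics.grab_frame("scene");crop("scene",im,215,60,415,260,3,"s1")
s=sensors.read_state();print(s["t"],s["eef_pos"],P)
E
```

```text
[ 0.01  0.31  1.48 -0.    1.34 -0.08]
[-0.06  0.3   1.5  -0.    1.34  0.9 ]
[-0.09  0.25  1.57 -0.    1.33  1.65]
3.2417 [603.24280361 107.49813728 292.55318515] [603.54428125 106.31646611 292.5       ] 0.0012511867274787969 [ 0.22782542 -0.43710969  0.11114876]
3.9917 [604.03936108 106.28009373 253.19227248] [603.54428125 106.31646611 252.5       ]
```

View pics/t1.png

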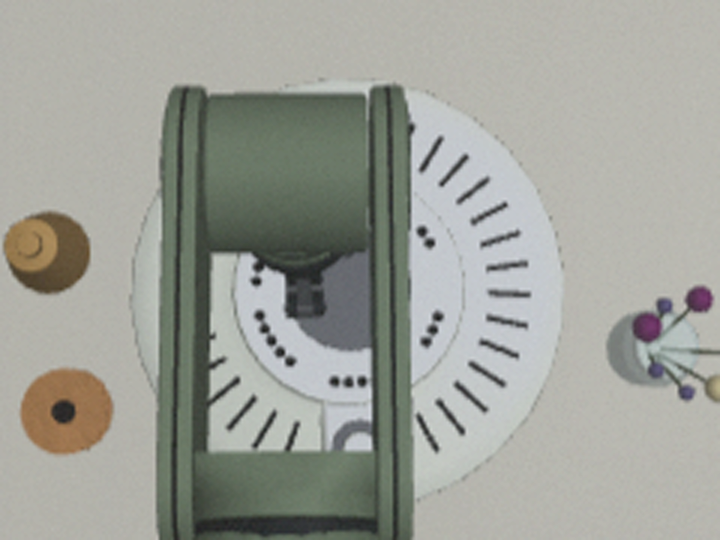

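View pics/s1.png

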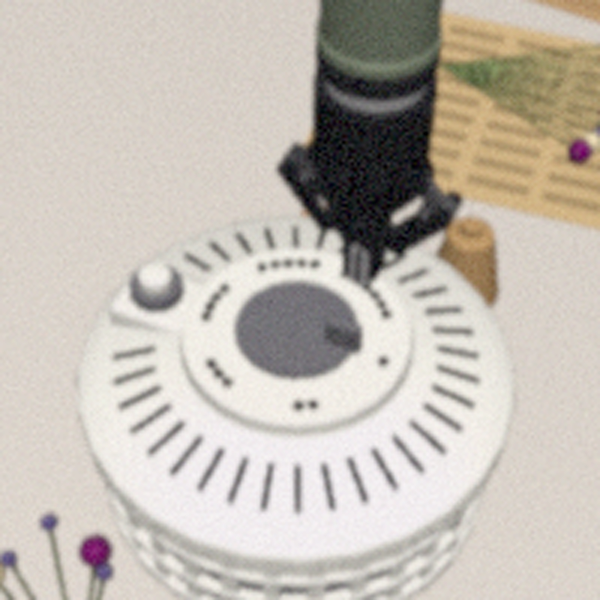

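Fingers (closed, near pixel 360,265 in the scene crop) hang on the counter-clockwise side of the tab (345,337), clear of everything. Lower and push.

```bash
python3 - <<'E'
from h import *
P,R=pose(0,30,13)
print(ctrl.move_l(P,vel=60,threshold=8))
f0=sensors.read_state()["force"]
P,R=pose(0,17,13);print(ctrl.move_l(P,R,vel=40,threshold=10))
for ph in (10,20,30,40,50,60,70,80,90,100,107):
    P,R=pose(np.radians(ph),15.5,13)
    hit=ctrl.move_l(P,R,vel=40,threshold=18)
    s=sensors.read_state();f=s["force"]-f0
    th=TH0-np.radians(ph);cw=np.array([np.sin(th),-np.cos(th),0])
    print(ph,hit,round(s["t"],2),"Fcw %.1f"%(f@cw),np.round(f,1),np.round(s["eef_pos"]-P,1))
    if hit: break
im,d=optics.grab_frame("scene");crop("scene",im,215,60,415,260,3,"s2")
E
```

```text
False
False
10 False 5.51 Fcw -0.5 [ 0.6  0.4 -2.3] [-0.1  0.3 -0.1]
20 False 5.83 Fcw 0.3 [-0.4 -0.1 -1.8] [-0.  -0.3  0.1]
30 False 6.16 Fcw 0.5 [-0.8 -0.2 -1.4] [-0.1 -0.2  0. ]
40 False 6.48 Fcw 1.7 [-0.9 -1.5 -1.9] [-0.  -0.1  0. ]
50 False 6.81 Fcw 0.2 [-0.1 -0.2 -1.3] [-0.   0.1  0. ]
60 False 7.13 Fcw -0.2 [-0.   0.3 -2.2] [0.1 0.2 0. ]
70 False 7.46 Fcw -4.9 [ 4.   3.  -4.1] [1.2 1.2 0.2]
80 False 7.78 Fcw 0.6 [-0.6 -0.2 -1.9] [-0.4  0.  -0. ]
90 False 8.11 Fcw 0.3 [-0.2 -0.6 -1.6] [-0.4  0.  -0. ]
100 False 8.43 Fcw -0.3 [ 0.3 -0.3 -1.4] [-0.2  0.1 -0. ]
107 False 8.71 Fcw -0.2 [ 0.1 -0.3 -1.8] [-0.   0.1  0. ]
```

View pics/s2.png

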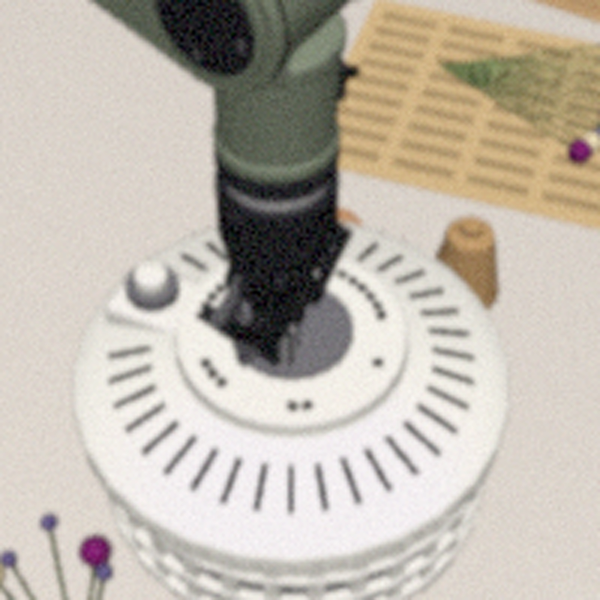

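```bash
python3 - <<'E'
from h import *
P,R=pose(np.radians(107),24,13);ctrl.move_l(P,R,vel=60)
P,R=pose(np.radians(107),24,75);ctrl.move_l(P,R,vel=120)
P[0]-=60;P[1]+=170;P[2]=300;ctrl.move_l(P,vel=200)
for n in("scene","top"):
    im,d=optics.grab_frame(n);np.savez(n+"3.npz",im=im,d=d)
    crop(n,im,*((235,120,395,270) if n=="scene" else (200,120,440,300)),3.3,n[0]+"3")
print(sensors.read_state()["t"])
E
```

```text
10.875
```

View pics/s3.png

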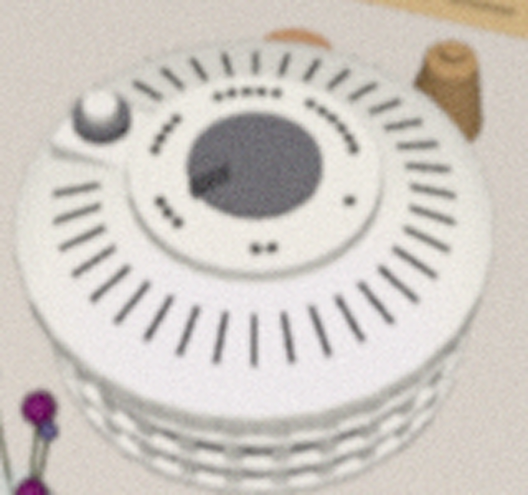

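View pics/t3.png

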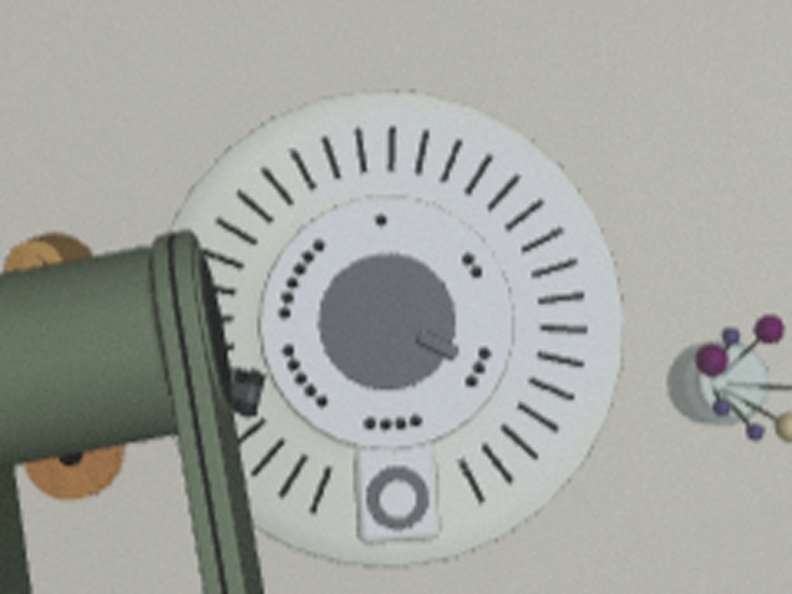

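The tab (437,345 in the top crop) now points at the three-dot mark (480,367). I'll check how far the head moved and find the button's current position.

```bash
python3 - <<'E'
from h import *
def comps(f):
    im=np.load(f)["im"];g=cv2.cvtColor(im,cv2.COLOR_RGB2GRAY)
    big=cv2.resize(g[140:295,236:396],None,fx=4,fy=4,interpolation=cv2.INTER_CUBIC)
    n,l,st,ce=cv2.connectedComponentsWithStats((big<85).astype(np.uint8))
    return [(st[i,4],ray("top",(ce[i][0]+.5)/4-.5+236,(ce[i][1]+.5)/4-.5+140,182)[:2]) for i in range(1,n) if st[i,4]>100]
A,B=comps("top0.npz"),comps("top3.npz")
src,dst=[],[]
for a,x in A:
    if a>3000: continue
    c=[(np.linalg.norm(x-y),y) for b,y in B if abs(a-b)<0.12*a+10]
    if c:
        dd,y=min(c,key=lambda q:q[0])
        if dd<9: src.append(x);dst.append(y)
src,dst=np.array(src),np.array(dst)
M,inl=cv2.estimateAffinePartial2D(src,dst,ransacReprojThreshold=1.)
print(len(src),inl.sum(),"rot deg",np.degrees(np.arctan2(M[1,0],M[0,0])))
for n,p in dict(C=[569.5,73],start=[452,62.1],front=[569.5-160*.9957,73-160*.0924]).items():
    q=M@np.r_[p,1];print(n,q,q-p)
a=np.load("top3.npz");K=optics.camera_params("top")
print([ (k,y.round(1)) for k,y in B if k>2000])
# tab top by depth
p=optics.camera_params("top");d=a["d"];v,u=np.mgrid[140:295,300:396];z=d[140:295,300:396]
X=(np.linalg.solve(p["mtx"],np.stack([u.ravel(),v.ravel(),np.ones(u.size)]))*z.ravel()-np.array(p["t"])[:,None]).T@np.array(p["R"])
c=(M@[569.5,73,1]);r=np.linalg.norm(X[:,:2]-c,axis=1)
s=(X[:,2]>204)&(X[:,2]<218)&(r<60);m=X[s].mean(0);h=np.array([.9957,.0932]);v=m[:2]-c
print("tab",s.sum(),m,np.linalg.norm(v),"angle cw",np.degrees(np.arctan2(-(h[0]*v[1]-h[1]*v[0]),h@v)))
E
```

```text
38 37 rot deg -0.49427702262430484
C [566.69237156  70.80332651] [-2.80762844 -2.19667349]
start [449.12000826  60.91881803] [-2.87999174 -1.18118197]
front [407.28221255  57.39617841] [-2.90578745 -0.81982159]
[(np.int32(46572), array([516.7, 202.1])), (np.int32(21259), array([565.9,  70.5])), (np.int32(2622), array([449.2,  61.3]))]
tab 57 [550.80241583  37.55831595 210.96562026] 36.84727154761877 angle cw 120.89362008259593
```

```bash
python3 - <<'E'
from h import *
B=np.array([449.1,61.0]);y=np.array([.0846,-.9964,0]);z=np.array([0,0,-1.]);R=np.c_[np.cross(y,z),y,z]
def P(tip): return [B[0],B[1],tip+25]
ctrl.move_ptp(P(240),R)
ctrl.move_l(P(197),R,vel=80)
s=sensors.read_state();f0=s["force"];print(s["t"],s["eef_pos"]-P(197),ctrl.tcp_to_tips)
for tip in np.arange(191,176,-1.):
    hit=ctrl.move_l(P(tip),vel=25,threshold=12)
    s=sensors.read_state();f=s["force"]-f0
    print(tip,hit,np.round(s["eef_pos"]-25*np.array([0,0,1]),1),np.round(f,1))
    if hit or abs(f[2])>9: break
ctrl.hold(.3)
s=sensors.read_state();print(np.round(s["force"]-f0,1),s["eef_pos"])
im,d=optics.grab_frame("scene");crop("scene",im,215,60,415,260,3,"s4")
E
```

```text
12.2667 [0.30604966 0.18894175 0.13685162] 25.0
191.0 False [449.2  61.  191.2] [-0.6  0.4  0.2]
190.0 False [449.2  60.9 190.2] [-1.2  0.1  2.3]
189.0 False [449.2  61.  189.1] [-1.5  0.7  2.5]
188.0 False [449.2  60.9 188.1] [-1.4 -0.3  3.2]
187.0 False [449.2  61.  187.1] [-1.  -0.4  3. ]
186.0 False [449.2  61.  186.1] [-0.9  0.3  2.9]
185.0 False [449.2  61.  185.1] [-1.   0.2  4.2]
184.0 False [449.2  61.  185. ] [-4.3  0.6  9.3]
[-3.9  0.1  8.3] [449.23209898  60.9804581  209.95312491]
```

View pics/s4.png

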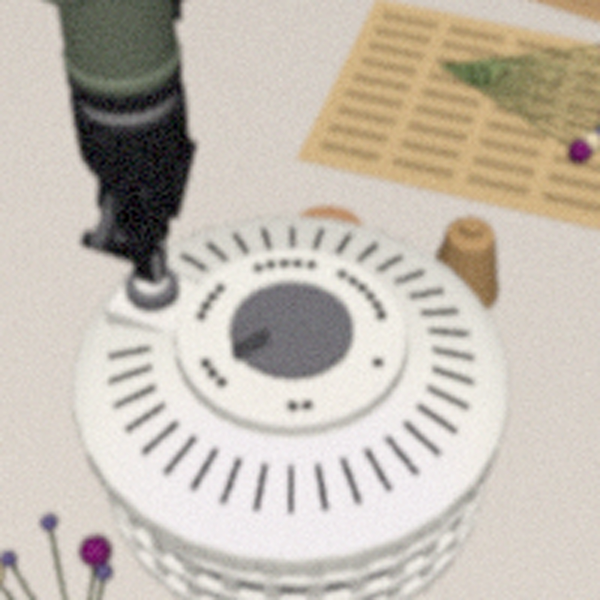

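Contact came at about 190.5 mm, with a hard stop at 185.0 mm, so the button travelled about 6 mm. I'll press slightly harder to be sure, then release.

```bash
python3 - <<'E'
from h import *
e=[449.1,61.0]
ctrl.move_l([*e,183.2+25],vel=25,threshold=10);ctrl.hold(.2)
s=sensors.read_state();print(s["eef_pos"]-[0,0,25],s["force"])
ctrl.move_l([*e,235+25],vel=60)
ctrl.move_l([400,200,310],vel=200)
for n in("scene","top"):
    im,d=optics.grab_frame(n);np.savez(n+"5.npz",im=im,d=d)
    crop(n,im,*((215,60,415,260) if n=="scene" else (200,120,440,300)),3,n[0]+"5")
u,v=proj("top",[449.1,61,187]).round().astype(int)
p=optics.camera_params("top");R,t=np.array(p["R"]),np.array(p["t"])
for f in("top0","top5"):
    uu,vv=(320,269) if f=="top0" else (u,v)
    z=np.median(np.load(f+".npz")["d"][vv-1:vv+2,uu-1:uu+2]);print(f,uu,vv,R.T@(np.linalg.solve(p["mtx"],[uu,vv,1.])*z-t))
print(sensors.read_state()["t"],sensors.read_state()["force"])
E
```

```text
[449.26661972  60.97692937 184.88493633] [-4.48878381 -0.44030731 13.63464971]
top0 320 269 [452.44249215  61.0671929  191.00089886]
top5 320 270 [450.35279613  61.03934346 192.35040657]
17.25 [ 0.84277544 -0.06468046  0.60358872]
```

View pics/s5.png

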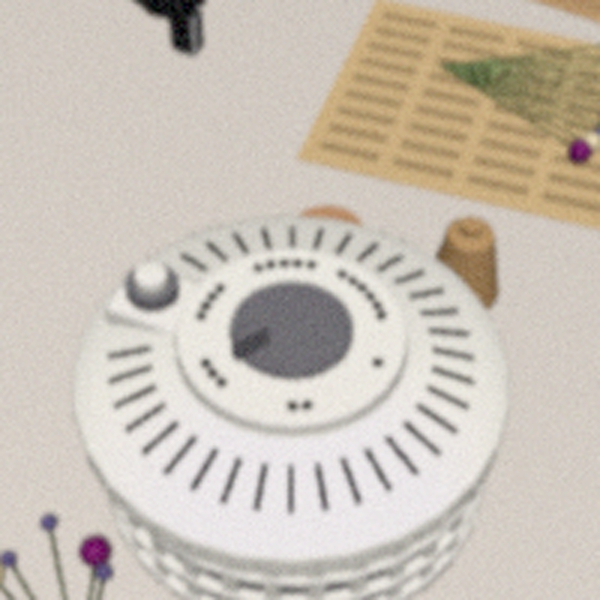

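View pics/t5.png

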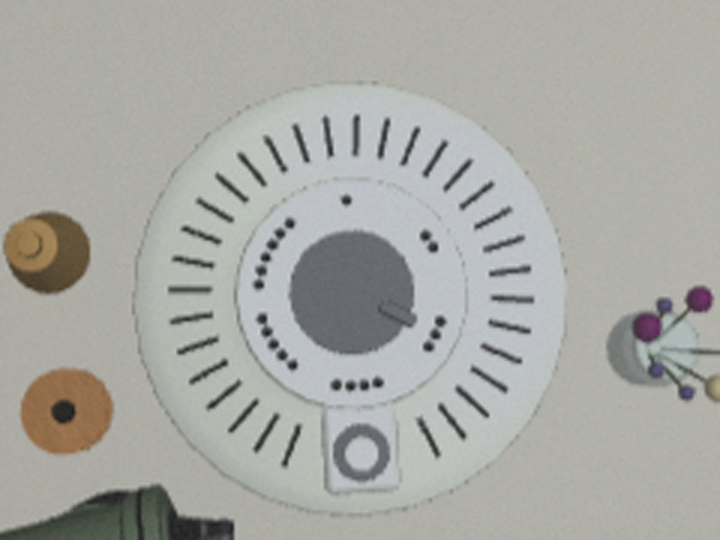

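The button (152,285 in the scene crop) is proud again. The tab points at three dots (435,335 in the top crop), and the jar, spool and cone are where they were.

```bash
python3 -c "
from plant import ctrl
ctrl.finish_job()"
```

```text
the job is handed in; nothing more can be done
```

The job is handed in; my checks were good, though no verdict is reported. I pushed the tab clockwise from one dot to three dots with the closed fingertips, never with the tab between them. Then I pressed the start button down to its stop and released it. The arm was clear by 17.3 s.

- **Dial:** measured at about 121° from depth after the push (target 120°), and still pointing at three dots in the last pictures.
- **Start button:** about 6 mm of travel, with a hard stop at about 13 N. Its top is at about 192 mm, against 191 mm before pressing, so it is out again.
- **Head:** it did not stay exactly put. The push slid it about 3.6 mm and turned it 0.5°, and its front rim moved about 3 mm. That is inside the 12 and 15 mm limits. I aimed the press at the button's new position. I did not measure the head again after the press, but it looked unchanged in the pictures.
- **Jar, spool and cone:** by eye, all three are unmoved in the last pictures.

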